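Calibrate the gem tester

TASK

Take the sprung clip off its rest and clip it upright onto the middle of the tester's steel terminal blade, jaws gripping well down on both sides, and let go of it. Then take the stylus from its stand, reach its tip through the small hole in the tester's top and press the recessed button down, and finish still holding the stylus with the button held right down. Leave the other things on the table where they are.

Things in the scene. Friction and masses are not known exactly. Their poses are not given: they have to be found in the camera images.
- tester: Gem tester: flat grey plastic box fixed to the table, 140 (its x) x 220 (its y) x 45 mm high, with a dark display in the middle of its top. Origin: centre of its underside, on the table (z = 0); z up. It carries the terminal and the recessed calibration button.
- terminal: Bare steel terminal blade standing upright on the tester's top, 5 mm thick (its y), 24 mm wide (its x), 35 mm tall. Origin: centre of its foot, on the tester's top (45 mm above the table), 65 mm to the +y side of the tester's centre; axes parallel to the tester's.
- terminal_top (a point): Centre of the top edge of the terminal blade (80 mm above the table). x along the blade's width, y through its thickness, z up.
- aperture (a point): Centre of the mouth of the round hole, 13 mm across, with a thin steel rim, in the tester's top (45 mm above the table), 65 mm to the tester's -y side and 10 mm to its -x side. z up. The calibration button lies in it, its flat white top (10 mm across) 16 mm below the mouth.
- cal_button (a joint): Calibration button's travel, straight down: 0 released, 0.004 m fully down; it counts as pressed beyond 0.003 m. Springs back; it needs about 1.6 N to start moving and 4.8 N to be fully down, where it meets a firm stop.
- clip: Sprung hinged clip, dark steel, rubber jaws, 84 mm tall, 18 mm wide (its x), 60 g, parked upright, jaws down, on the rest's blade. Origin: midway between the lower ends of the jaws, at first 45 mm above the table; z up, y = direction in which jaws and handles open. Frame of its +y half: it tilts about 0.25 rad about x when fully squeezed. Symmetrical: either way round will do.
- clip_pivot (a point): Axis of the clip's hinge, 36 mm above its origin. Below it are the jaws (their pads are the lowest 10 mm; the pivot pin, 10 mm thick, stops a blade 31 mm up the jaws). Above it two handles rise to 84 mm above the origin, leaning apart to about 44 mm over their outsides at the top.
- rest: Dark wooden block, 50 x 60 x 30 mm high, fixed to the table, with an upright steel blade like the tester's terminal (5 mm thick along its y, 24 mm wide, top 65 mm above the table), on which the clip is parked gripping 20 mm down. Origin: centre of its underside.
- clip_half (a joint): Angle between the clip's halves: 0 with the jaws on a 5 mm blade, as at the start; -0.15 closed on nothing; 0.5 rad when the handles are squeezed along the clip's y until parallel (about 20 mm over their outsides, firm stop; 5 to 6 N gets there, 25 N holds it rigidly): the jaws are then about 20 mm apart. Springs back when let go.
- stylus: Metal stylus standing upright in its stand: round steel shaft 6 mm in diameter, 60 mm long, below a square aluminium handle 14 x 14 mm, 70 mm long; about 50 g. Origin: its round-ended tip (at first 6 mm above the table, inside the stand); z up along it, x and y square to the handle's faces. The handle spans z = 60 to 130 mm.
- stand: Wooden block, 50 x 50 x 66 mm high, fixed to the table, with an upright 9 mm hole in which the stylus stands, its handle resting on the block's top. Lift the stylus 60 mm to clear it. Origin: centre of its underside.
- stylus_tip (a point): The stylus's tip (same point as the stylus's origin).
- dop1: Bystander: dark steel stone holder, 28 mm across, 44 mm tall. Origin: centre of its underside.
- dop2: Bystander: another stone holder, the same.
- jar: Bystander: small jar with a lid, 44 mm across, 50 mm tall. Origin: centre of its underside.
- dish: Bystander: white bowl, 70 mm across, 22 mm tall. Origin: centre of its underside.
- loupe: Bystander: pocket loupe, 63 mm long, 20 mm tall. Origin: under its round end.
- gem_tray: Bystander: black tray with compartments, 100 x 70 x 22 mm. Origin: centre of its underside.
Things that resemble listed ones, but are neither listed nor needed, are in the scene too. What is shaped like the clip but purple is not meant.

How it is judged:
On the way, in this order (a step that is already met when the one before it is completed fails the run):
1. the clip grips the tester's terminal blade and has been let go (x of clip in the frame of terminal_top between -0.01 and 0.01 m and y of clip in the frame of terminal_top between -0.006 and 0.006 m and z of clip in the frame of terminal_top between -0.036 and -0.008 m and value of joint clip_half between -0.08 and 0.12 rad and angle between clip's own z axis and vertical below 0.35 rad and contact force between clip and terminal above 1 N and contact force between the fingers and clip below 0.2 N and linear speed of clip below 0.03 m/s), for 0.3 s.
2. the stylus, held in the gripper, holds the button down through the hole (value of joint cal_button above 0.003 m and contact force between stylus and the fingers above 1 N and contact force between stylus and tester above 1.5 N and z of stylus_tip in the frame of aperture below -0.0175 m and horizontal distance between stylus_tip and aperture below 0.008 m), for 0.3 s.
At the end, for the whole second after the job is handed in: The clip, untouched by the gripper, grips the terminal blade (jaw ends 8 to 36 mm below the blade's top edge, within 10 mm of its middle, tilted less than 0.35 rad, both halves closed on it), while the stylus, held by the fingers, keeps the button at least 3 of its 4 mm down through the hole (all of step 2 and x of clip in the frame of terminal_top between -0.01 and 0.01 m and y of clip in the frame of terminal_top between -0.006 and 0.006 m and z of clip in the frame of terminal_top between -0.036 and -0.008 m and value of joint clip_half between -0.08 and 0.12 rad and angle between clip's own z axis and vertical below 0.35 rad and contact force between clip and terminal above 1 N and contact force between the fingers and clip below 0.2 N); the arm keeps its last pose, push and grip.
It fails at once if a bystander was moved by more than 25 mm (distance of any of dop1, dop2, jar, dish, loupe, gem_tray from where it was at the start of the episode above 0.025 m).
It also fails if it takes over 59 s, if anything falls off the work surface, if the arm or the gripper's body presses on something with over 40 N, if the wrist force passes 120 N, or if a joint passes its speed limit or range.

ROBOT

A 6-joint arm with a two-finger parallel gripper is mounted at the origin on the work surface. World frame = base frame: x ahead of the robot, y to its left, z up, the work surface at z = 0. Lengths are in m, angles in rad, forces in N, time in s.
With the tool pointing down it reaches from about 0.35 to 0.725 m from the base axis. Payload 6 kg.
Tool frame: the origin (TCP) lies midway between the tips of the shut fingers; the grasp point (between the pads) lies 19 mm behind it; z points along the fingers, y is the line along which they close (so a half turn about z gives the same grasp; the last joint's range is limited). The gripper opens to 85 mm and grips with 20 to 120 N. Pads are 22 mm wide; open, the fingers measure 114 mm over their backs; the gripper's body (76 mm by 85 mm) begins 54 mm behind the grasp point. The pads swing forward as they close: fully open they stand 13 mm farther back than shut.
Start: joints at [1.63, 0.04, 0.085, 0, -1.615, -0.334], TCP at [0.163, 0.577, 0.231] pointing down, gripper open.
Joint ranges: [-2.56, 2.56], [-1.29, 2.01], [-1.08, 1.49], [-3.29, 1.98], [-2.81, -0.18], [-2.99, 2.99]. Speed limits (rad/s): [2.57, 2.57, 3.01, 3.14, 3.14, 3.14].

INTERFACE

Orientations are given as a unit quaternion [x, y, z, w].
In Python, from workcell import arm, hand, planner, eyes, hand_in gives the robot as it stands. Calls block until the motion is done:
- arm.reach(position, orientation): joint-space move of the TCP to a pose.
- arm.movel(position, ori=None, speed=0.15, force_limit=None): straight line of the TCP; ori=None keeps the orientation; speed is the mean speed in m/s. With force_limit (N) it stops when the force on the tool has changed by that much, and returns True; else False.
- arm.move_j(angles): joint-space move.
- hand.grip(opening): opening from 0.0 (shut) to 1.0 (fully open); the grip force is fixed at half the most; returns when the fingers have stopped.
- arm.sleep(seconds).
- planner.inverse_kinematics(position, orientation): joint angles nearest the present ones, or None.
- eyes.capture(name): name is "scene" or "side" or "wrist"; returns the picture (420x560x3 uint8, blue, green, red); there is no depth.
- eyes.camera_params(name): a dict with "fx", "fy", "cx", "cy" (pixels), "k1" (the pictures are not rectified: a ray, as slopes to the right and down, at radius r is drawn at 1 + k1 r^2 times it, then the intrinsics apply), "world_from_camera" (4x4, takes a point from camera to world coordinates); the wrist camera has in their place "hand_eye" (4x4, takes a point from camera to tool coordinates, whose origin is the TCP and whose axes are the flange's). Camera axes: x right, y down, z forward; pixel columns grow to the right and rows downward; lengths in m; the calibration is good to about 2 mm. A picture is of the moment at which its call begins: read the wrist's pose just before it. camera_params takes no time and is no camera call.
A pose or a line that the arm cannot do raises arm.IKError and nothing moves.
- hand_in(): hands the job in; it is judged then, once.
Readings, each from a call of its own:
- arm.current_t(): time.
- arm.current_joints(): joint angles.
- arm.current_joint_velocities(): joint speeds.
- arm.current_effort(): joint torques, N m.
- arm.current_position(): TCP position.
- arm.current_tool_rot(): TCP orientation.
- arm.current_force(): force on the tool from outside, world axes, zero at the start.
- arm.current_moment(): the same for the moment, N m.
- arm.current_opening(): opening from 0.0 (shut) to 1.0 (fully open).
- arm.current_grasp_force(): force on a finger pad.
Only numpy, scipy, OpenCV 4.12 (cv2) and the standard library are available. Lean on these libraries where they do the work, as an engineer would, in place of code of your own. Each camera call takes 0.05 s, during which the arm holds its last target. There are 200 camera calls.

## Working session

There is one attempt and no reset: what is moved stays moved. The work goes in short steps, each a Python script; the robot and the scene stay as the last script left them, time stands still between calls to the robot, and variables do not carry over. Pictures are saved under pics/ and viewed, at most 10 in all, crops included, and the job is handed in when it is done.

```bash
mkdir -p pics; ls
python3 - <<'E'
from workcell import arm, hand, planner, eyes
import cv2
for n in ("scene","side"):
    cv2.imwrite(f"pics/{n}0.png",eyes.capture(n)); print(n,eyes.camera_params(n))
print(arm.current_position(),arm.current_tool_rot(),arm.current_t())
cv2.imwrite("pics/wrist0.png",eyes.capture("wrist")); print(eyes.camera_params("wrist"))
E
```

```text
pics
scene {'fx': 466.06220916319205, 'fy': 466.06220916319205, 'cx': 280.90345760015924, 'cy': 199.43794102255615, 'k1': -0.04014421417098825, 'world_from_camera': array([[-0.70274147,  0.5378313 , -0.46571655,  1.07927567],
       [ 0.71141999,  0.53675424, -0.45362593,  0.55631347],
       [ 0.00600111, -0.65010182, -0.75982341,  0.93840163],
       [ 0.        ,  0.        ,  0.        ,  1.        ]])}
side {'fx': 398.15087993030886, 'fy': 398.15087993030886, 'cx': 284.5845565353192, 'cy': 205.72544212450717, 'k1': 0.035761650928376, 'world_from_camera': array([[-0.88134743, -0.28385566,  0.37769388,  0.21800121],
       [-0.47205873,  0.49575098, -0.72896607,  0.70739269],
       [ 0.01967904, -0.82076606, -0.57092539,  0.60287981],
       [ 0.        ,  0.        ,  0.        ,  1.        ]])}
[0.16266409 0.57722016 0.23037856] [ 9.90575895e-01 -1.36962648e-01 -5.32594471e-05  7.91663493e-04] 0.1
{'fx': 378.5854102913499, 'fy': 378.5854102913499, 'cx': 276.40546637333523, 'cy': 218.3939258730791, 'k1': -0.006495234793273627, 'hand_eye': array([[-8.97369387e-05, -9.50616361e-01, -3.10368373e-01,
         7.93586477e-02],
       [ 9.99999980e-01, -2.91063216e-05, -1.99981689e-04,
         1.98691614e-04],
       [ 1.81072183e-04, -3.10368385e-01,  9.50616344e-01,
        -1.42721280e-01],
       [ 0.00000000e+00,  0.00000000e+00,  0.00000000e+00,
         1.00000000e+00]])}
```

View pics/scene0.png

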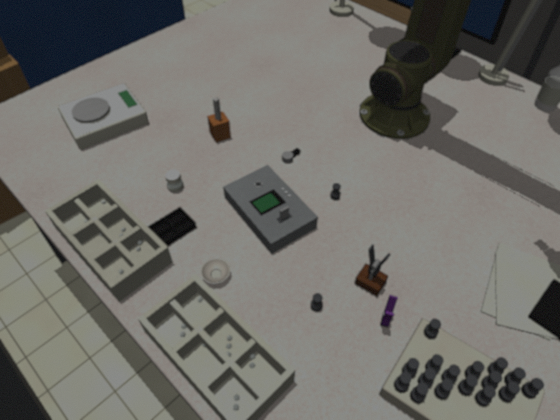

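View pics/side0.png

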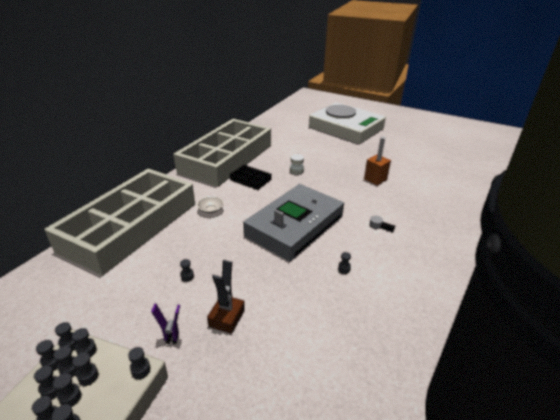

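Candidates:
- **Clip:** the dark clip on the dark wooden rest, scene (372,270) / side (226,295). The purple lookalike at scene (388,310) / side (168,325) is not meant.
- **Stylus:** in the orange stand, scene (218,118) / side (378,165). There is no lookalike.
- **Tester:** the grey box with the green display, scene (270,205) / side (295,220). The white scale at scene (103,115) is not it.

Next is a close crop to check.

```bash
cat > h.py <<'E'
import numpy as np, cv2
from scipy.spatial.transform import Rotation as R
from scipy.optimize import least_squares
from workcell import arm, hand, planner, eyes, hand_in
def wfc(name):
    p=eyes.camera_params(name)
    if name!="wrist": return p,p["world_from_camera"]
    T=np.eye(4);T[:3,:3]=R.from_quat(arm.current_tool_rot()).as_matrix();T[:3,3]=arm.current_position()
    return p,T@p["hand_eye"]
def ray(p,T,uv):
    d=np.array([(uv[0]-p["cx"])/p["fx"],(uv[1]-p["cy"])/p["fy"]]); s=d.copy()
    for _ in range(20): s=d/(1+p["k1"]*(s@s))
    return T[:3,3],T[:3,:3]@np.array([s[0],s[1],1])
def onz(p,T,uv,z):
    o,d=ray(p,T,uv); return o+d*(z-o[2])/d[2]
def proj(p,T,X):
    X=np.atleast_2d(X); c=(X-T[:3,3])@T[:3,:3]; s=c[:,:2]/c[:,2:]
    s=s*(1+p["k1"]*(s**2).sum(1,keepdims=True)); return s*[p["fx"],p["fy"]]+[p["cx"],p["cy"]]
def tri(obs):
    A=np.zeros((3,3));b=np.zeros(3)
    for o,d in obs:
        d=d/np.linalg.norm(d);M=np.eye(3)-np.outer(d,d);A+=M;b+=M@o
    return np.linalg.solve(A,b)
def down(yaw):  # tool z down, tool y (closing) along world angle yaw
    y=np.array([np.cos(yaw),np.sin(yaw),0]);z=np.array([0,0,-1.]);
    return R.from_matrix(np.c_[np.cross(y,z),y,z]).as_quat()
E
python3 - <<'E'
import cv2,numpy as np
out=np.zeros((600,798,3),np.uint8)
for r,(n,bs) in enumerate([("scene",[(337,230,76,86),(218,160,104,117),(196,80,50,86)]),("side",[(190,245,76,86),(240,170,110,120),(350,125,50,86)])]):
    im=cv2.imread(f"pics/{n}0.png")
    for c,(x,y,w,h) in enumerate(bs):
        s=min(266/w,300/h); k=cv2.resize(im[y:y+h,x:x+w],None,fx=s,fy=s,interpolation=cv2.INTER_CUBIC)
        k=np.clip(k.astype(float)*1.5+10,0,255).astype(np.uint8)
        out[r*300:r*300+k.shape[0],c*266:c*266+k.shape[1]]=k; print(n,c,x,y,s)
cv2.imwrite("pics/comp.png",out)
E
```

```text
scene 0 337 230 3.488372093023256
scene 1 218 160 2.5576923076923075
scene 2 196 80 3.488372093023256
side 0 190 245 3.488372093023256
side 1 240 170 2.418181818181818
side 2 350 125 3.488372093023256
```

View pics/comp.png

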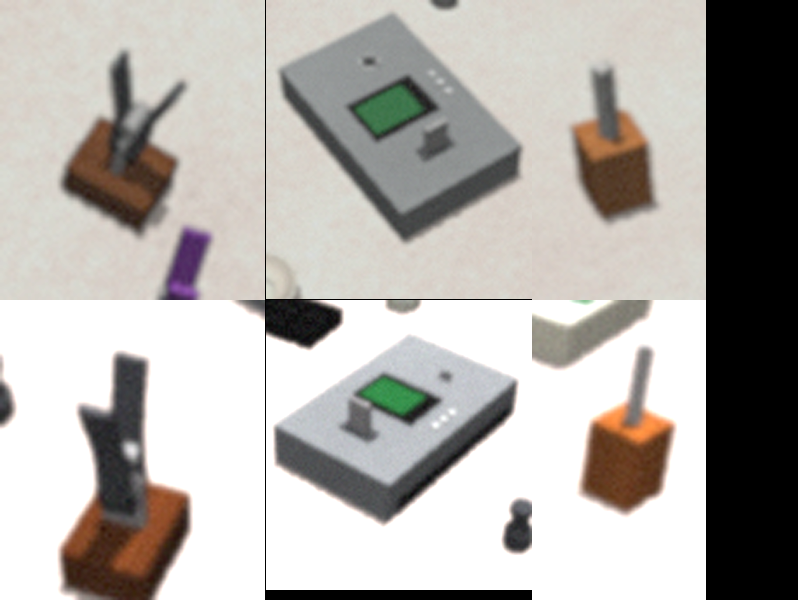

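The crop confirms the dark clip on its wooden rest (crop 130,120; the purple one sits apart), the tester with its hole at crop (369,62) and blade at (435,135), and the grey stylus in its orange stand.

Run:
```python
from h import *
C={"scene":[(337,230,3.4884,0,0),(218,160,2.5577,266,0),(196,80,3.4884,532,0)],"side":[(190,245,3.4884,0,300),(240,170,2.41818,266,300),(350,125,3.4884,532,300)]}
def px(n,t,c): x,y,s,a,b=C[n][t]; return ((c[0]-a)/s+x,(c[1]-b)/s+y)
cam={n:wfc(n) for n in C}
def r(n,t,c,z): return onz(*cam[n],px(n,t,c),z)
f=lambda v:np.round(v,4)
def fit(name,t,obs,w,h,z):
    P=[(n,np.array(px(n,t,c))) for n in obs for c in obs[n]]
    X=[r(n,t,c,z)[:2] for n in obs for c in obs[n]]
    print(name,[list(f(x)) for x in X])
    return X
fit("tester",1,{"scene":[(281,72),(392,13),(521,149),(406,212)],"side":[(276,430),(388,487),(517,381),(410,336)]},.14,.22,.045)
print("hole",f(r("scene",1,(369,62),.045)),f(r("side",1,(446,376),.045)))
print("termtop",f(tri([ray(*cam["scene"],px("scene",1,(436,122))),ray(*cam["side"],px("side",1,(360,400)))])))
fit("rest",0,{"scene":[(68,168),(105,120),(176,160),(143,212)],"side":[(189,495),(63,547)]},.05,.06,.03)
print("pin",f(tri([ray(*cam["scene"],px("scene",0,(136,122))),ray(*cam["side"],px("side",0,(130,455)))])))
for k,(a,b) in {"sty top":((602,66),(645,348)),"sty bot":((613,138),(630,425))}.items():
    print(k,f(tri([ray(*cam["scene"],px("scene",2,a)),ray(*cam["side"],px("side",2,b))])))
```

```text
tester [[np.float64(0.6082), np.float64(-0.1079)], [np.float64(0.471), np.float64(-0.0886)], [np.float64(0.5112), np.float64(0.129)], [np.float64(0.6402), np.float64(0.1033)], [np.float64(0.6335), np.float64(0.1052)], [np.float64(0.5028), np.float64(0.1259)], [np.float64(0.4639), np.float64(-0.0866)], [np.float64(0.5983), np.float64(-0.1102)]]
hole [ 0.5362 -0.0551  0.045 ] [ 0.5312 -0.0586  0.045 ]
termtop [0.5647 0.0669 0.0798]
rest [[np.float64(0.5681), np.float64(0.298)], [np.float64(0.5223), np.float64(0.2924)], [np.float64(0.5141), np.float64(0.3441)], [np.float64(0.5598), np.float64(0.352)], [np.float64(0.5156), np.float64(0.2878)], [np.float64(0.553), np.float64(0.3482)]]
pin [0.534  0.3162 0.0732]
sty top [ 0.4488 -0.315   0.1307]
sty bot [ 0.4498 -0.3103  0.0622]
```

```bash
cat > views.py <<'E'
from h import *
import pickle
def go(p,yaw):
    best=None
    for y in (yaw,yaw+np.pi):
        q=planner.inverse_kinematics(p,down(y))
        if q is not None and (best is None or abs(q[5])<abs(best[0][5])): best=(q,y)
    arm.move_j(best[0]); print("yaw",round(best[1],3),"q",np.round(best[0],2)); return best[1]
E
python3 - <<'E'
from views import *
d=np.pi/180; out=np.zeros((600,800,3),np.uint8); S=[]
def shot(tiles):
    c=wfc("wrist"); im=eyes.capture("wrist")
    for k,X,w,h in tiles:
        u=proj(*c,X)[0]; x=int(np.clip(u[0]-w/2,0,560-w)); y=int(np.clip(u[1]-h/2,0,420-h)); s=400/w
        b=(k%2*400,k//2*300); out[b[1]:b[1]+300,b[0]:b[0]+400]=cv2.resize(im[y:y+h,x:x+w],(400,300),interpolation=cv2.INTER_CUBIC)
        S.append((k,c,x,y,s,b)); print(k,x,y,s)
go([.54,.32,.21],99*d); shot([(0,[.54,.32,.08],240,180)])
go([.5535,.0085,.17],80.6*d); shot([(1,[.533,-.054,.045],120,90),(2,[.564,.0726,.07],160,120)])
go([.449,-.313,.24],80.6*d); shot([(3,[.449,-.313,.1],240,180)])
pickle.dump(S,open("S.pkl","wb")); cv2.imwrite("pics/w1.png",np.clip(out*1.4,0,255).astype(np.uint8)); print(arm.current_t())
E
```

```text
yaw 4.869 q [ 0.85  0.11  0.12  0.   -1.58  0.87]
0 157 115 1.6666666666666667
yaw 4.548 q [ 0.38 -0.08 -0.15  0.   -1.51  1.03]
1 304 176 3.3333333333333335
2 101 158 2.5
yaw 1.407 q [-0.24 -0.1  -0.04  0.   -1.63 -1.49]
3 156 113 1.6666666666666667
5.3333
```

View pics/w1.png

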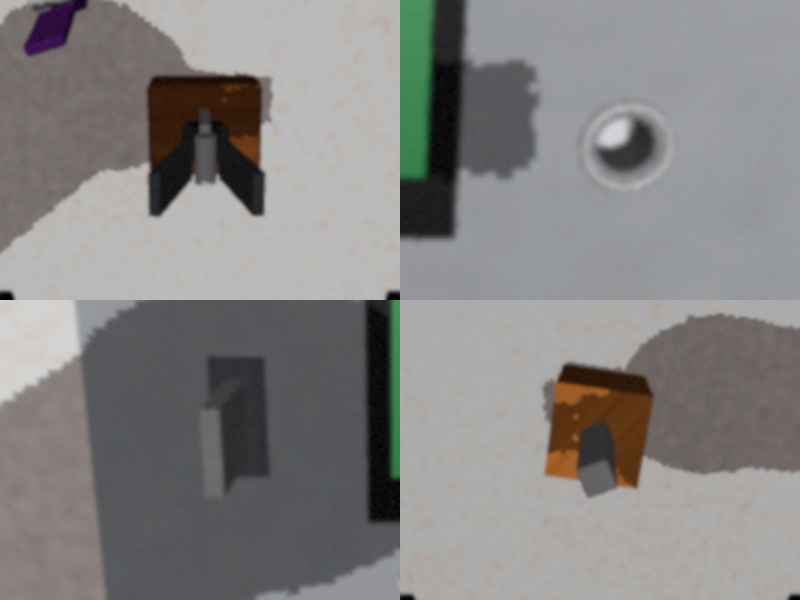

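The wrist views show:
- **Clip:** handle tops at tile-0 x=150/264, y=172–215, square to the tool.
- **Hole:** centre at (627,147).
- **Blade:** top strip x 202–223, y 407–496.
- **Stylus:** top quad (580,465), (608,458), (618,488), (588,497).

Run:
```python
from h import *
import pickle
S={s[0]:s[1:] for s in pickle.load(open("S.pkl","rb"))}
def w(k,pts,z):
    c,x,y,s,b=S[k]; return np.array([onz(*c,((u-b[0])/s+x,(v-b[1])/s+y),z)[:2] for u,v in pts])
ang=lambda a,b:round(np.degrees(np.arctan2(*(b-a)[::-1])),1)
P=w(0,[(150,172),(264,172),(264,215),(150,215)],.129); print("clip",P.mean(0),ang(P[0],P[1]),ang(P[3],P[2]),ang(P[1],P[2]),ang(P[0],P[3]),np.linalg.norm(P[0]-P[1]),np.linalg.norm(P[2]-P[1]))
P=w(0,[(150,78),(262,77)],.03); print("rest edge",P,ang(*P))
P=w(1,[(627,147)],.045); print("hole",P)
P=w(2,[(212,407),(213,496)],.08); print("blade",P.mean(0),ang(*P),np.linalg.norm(P[0]-P[1]))
P=w(3,[(580,465),(608,458),(618,488),(588,497)],.136); print("sty",P.mean(0),[ang(P[i],P[(i+1)%4]) for i in range(4)],[np.linalg.norm(P[i]-P[(i+1)%4]) for i in range(4)])
```

```text
clip [0.53783763 0.31742146] -81.0 -80.9 -169.1 -172.3 0.04251851296311339 0.01726000520666956
rest edge [[0.56016469 0.34953503]
 [0.56970731 0.29287685]] -80.4
hole [[ 0.53289637 -0.05951607]]
blade [0.56620707 0.06665413] 167.0 0.024308488333182145
sty [ 0.45024646 -0.3138243 ] [np.float64(95.3), np.float64(8.6), np.float64(-81.7), np.float64(-176.4)] [np.float64(0.011816700319298344), np.float64(0.013594383596212954), np.float64(0.013048886158676666), np.float64(0.014271139779660755)]
```

```bash
cat > c.py <<'E'
import numpy as np
d=np.pi/180
clip=np.array([.5378,.3175]); ycl=279*d
term=np.array([.5655,.0672]); yt=260*d
hole=np.array([.5329,-.0590]); sty=np.array([.4502,-.3138]); ys=97*d
E
python3 - <<'E'
from views import *; from c import *
arm.move_j(planner.inverse_kinematics([*clip,.20],down(ycl)))
hand.grip(1.0)
arm.movel([*clip,.098],speed=.12,force_limit=15)
hand.grip(0.0); print("open",arm.current_opening(),arm.current_grasp_force(),arm.current_position(),arm.current_force())
arm.movel([*clip,.18],speed=.12); print("lift",arm.current_opening(),arm.current_force())
q=planner.inverse_kinematics([*term,.18],down(yt)); print(np.round(q,2)); arm.move_j(q)
c=wfc("wrist"); cv2.imwrite("pics/w2.png",eyes.capture("wrist")); s=wfc("side")
print("blade px",proj(*c,[*term,.08]), "tcp", arm.current_position(), arm.current_opening(),arm.current_t())
b=eyes.capture("side"); cv2.imwrite("pics/s2.png",b)
A=cv2.imread("pics/w2.png"); u=proj(*s,[*term,.12])[0].astype(int); k=b[u[1]-55:u[1]+65,u[0]-50:u[0]+50]
o=np.zeros((420,800,3),np.uint8); o[:,:450]=A[:,50:500]; k=cv2.resize(k,(350,420),interpolation=cv2.INTER_CUBIC); o[:,450:]=k
cv2.imwrite("pics/v2.png",np.clip(o*1.4,0,255).astype(np.uint8))
E
```

```text
open 0.2101955862718611 62.55776882171631 [0.53774522 0.31747479 0.09786971] [ 0.34546959 -0.46568543 -0.95426284]
lift 0.21130335470116582 [-0.94227474 -0.09666453 -0.64490257]
[ 0.47 -0.04 -0.09  0.   -1.52  0.93]
blade px [[277.48753076 218.4226842 ]] tcp [0.56551126 0.06841646 0.17969349] 0.2082023920225048 11.3167
```

View pics/v2.png

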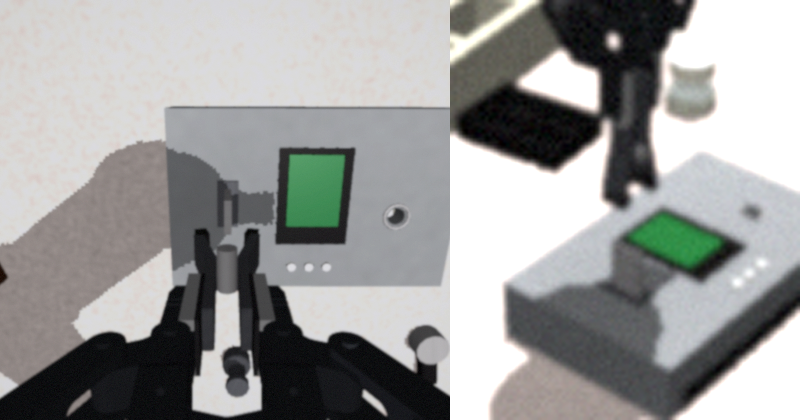

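Wrist view: the clip is held with jaws open (tips at about x=202 and 250, y=235). The blade (228,210) is centred between them, so I lower and release.

Run:
```python
from views import *; from c import *
print("tip proj", [proj(*wfc("wrist"),[*term,z])[0]-[50,0] for z in (.12,.125,.13)])
hit=arm.movel([*term,.109],speed=.08,force_limit=8); print(hit,arm.current_position(),arm.current_force())
hand.grip(1.0); print("rel",arm.current_opening(),arm.current_force())
arm.movel([*term,.21],speed=.12)
c=wfc("wrist"); A=eyes.capture("wrist"); s=wfc("side"); b=eyes.capture("side")
u=proj(*s,[*term,.09])[0].astype(int); k=cv2.resize(b[u[1]-50:u[1]+50,u[0]-50:u[0]+50],(400,400),interpolation=cv2.INTER_CUBIC)
v=proj(*c,[*term,.1])[0].astype(int); a=cv2.resize(A[v[1]-80:v[1]+80,v[0]-80:v[0]+80],(400,400),interpolation=cv2.INTER_CUBIC)
cv2.imwrite("pics/v3.png",np.clip(np.hstack([a,k])*1.4,0,255).astype(np.uint8)); print(v,u,arm.current_t())
for z in (.045,.055,.08,.091,.139): print(z,(proj(*s,[*term,z])[0]-u+50)*4)
```

```text
tip proj [array([228.50457603, 239.98721987]), array([228.55055197, 243.24240745]), array([228.59863142, 246.64665844])]
True [0.5650317  0.0668644  0.10918801] [ 0.99315633 -0.30690359  3.8713278 ]
rel 1.0026694942980179 [ 0.35637476 -0.54146696  0.4049387 ]
[275 213] [278 207] 13.9833
0.045 [200.20407274 267.67615088]
0.055 [200.38507317 253.77673242]
0.08 [200.84698739 218.25747509]
0.091 [201.05461626 202.26920171]
0.139 [201.9937678  129.77526067]
```

View pics/v3.png

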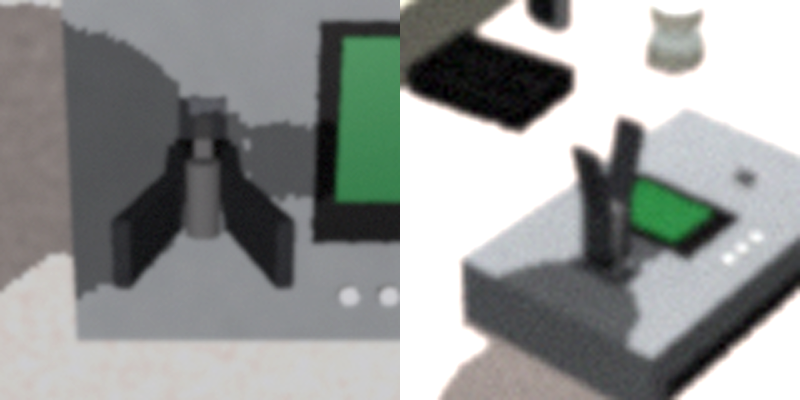

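The clip sits upright astride the blade, with handle tops at wrist crop (121,252)/(284,253) and side crop (590,150)/(629,120). Next I check its height and x, then take the stylus.

Run:
```python
from views import *; from c import *
c=wfc("wrist"); s=wfc("side")
W=lambda u,v:ray(*c,(275-80+u/2.5,213-80+v/2.5)); Z=lambda u,v:ray(*s,(278-50+(u-400)/4,207-50+v/4))
P=tri([W(203,252),Z(609.5,135)]); print("handle top mid",P,"dx in tester",(P[:2]-term)@[np.cos(-10*d),np.sin(-10*d)])
arm.movel([*term,.23],speed=.15)
y=go([*sty,.21],ys); 
print(arm.movel([*sty,.082],speed=.12,force_limit=12))
hand.grip(0.0); print(arm.current_opening(),arm.current_grasp_force(),arm.current_force())
arm.movel([*sty,.165],speed=.12); print("f",arm.current_force(),arm.current_opening())
q=planner.inverse_kinematics([*hole,.145],down(y)); print(np.round(q,2))
arm.movel([*hole,.165],speed=.2); arm.movel([*hole,.145],speed=.1)
c=wfc("wrist"); A=eyes.capture("wrist"); b=eyes.capture("side"); print(arm.current_position(),arm.current_t())
h3=[*hole,.045]; u=proj(*s,h3)[0].astype(int); v=proj(*c,h3)[0].astype(int); t=[*hole,.069]
v=np.clip(v,[50,50],[510,370]); print(u,v)
k=cv2.resize(b[u[1]-30:u[1]+20,u[0]-25:u[0]+25],(400,400),interpolation=cv2.INTER_CUBIC)
a=cv2.resize(A[v[1]-50:v[1]+50,v[0]-50:v[0]+50],(400,400),interpolation=cv2.INTER_CUBIC)
print("wrist hole,tip",(proj(*c,[h3,t])-v+50)*4,"side",(proj(*s,[h3,t])-u+[25,30])*8)
cv2.imwrite("pics/v4.png",np.clip(np.hstack([a,k])*1.4,0,255).astype(np.uint8))
```

```text
handle top mid [0.56262136 0.06642587 0.13571169] dx in tester -0.0027004812822713485
yaw 1.693 q [-0.24 -0.1  -0.09  0.   -1.58 -1.21]
False
0.15193358938244952 58.329049944877625 [ 0.12163721 -0.27210821  0.72823486]
f [-0.43290053  0.32842461 -1.24859269] 0.15543941507293513
[ 0.26 -0.12 -0.23  0.   -1.46 -1.71]
[ 0.5330366  -0.05930781  0.14548586] 20.7667
[313 201] [277 220]
wrist hole,tip [[200.86161088 202.81954274]
 [201.16423576 252.03951814]] side [[207.00813666 241.22535095]
 [211.81744128 176.83204207]]
```

View pics/v4.png

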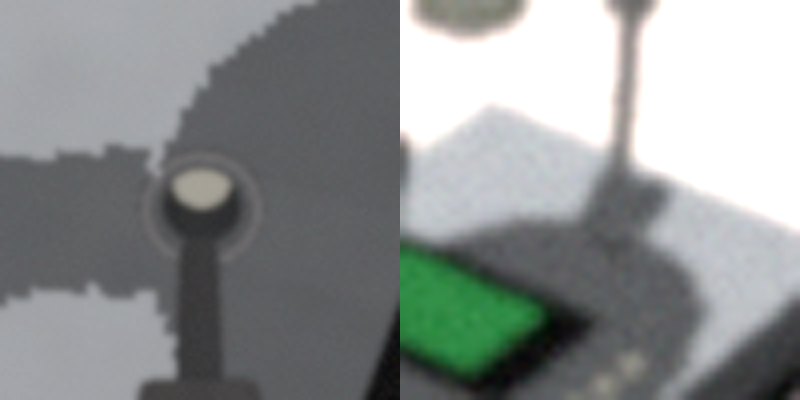

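The wrist view shows the shaft tip's far edge at (199,238), as predicted for a centred stylus, and the hole at (202,205), which is also where predicted. Now I go in with force guarding.

Run:
```python
from views import *; from c import *
print(arm.movel([*hole,.109],speed=.03,force_limit=4),arm.current_position(),arm.current_force())
if arm.current_position()[2]<.112:
    print(arm.movel([*hole,.094],speed=.008,force_limit=9)); arm.sleep(.5)
    print(arm.current_position(),arm.current_force(),arm.current_opening(),arm.current_grasp_force(),arm.current_t())
b=eyes.capture("side"); cv2.imwrite("pics/s5.png",b); cv2.imwrite("pics/v5.png",np.clip(cv2.resize(b[130:260,230:360],(650,600),interpolation=cv2.INTER_CUBIC)*1.3,0,255).astype(np.uint8))
```

```text
False [ 0.5330466  -0.05899327  0.10927897] [ 0.17218203 -0.11191853 -0.8681316 ]
True
[ 0.53313041 -0.05912231  0.10039612] [-1.03605084  0.7282236   5.63349184] 0.15335193254512577 59.41218316555023 23.8083
```

Run:
```python
from views import *; from c import *
p=arm.current_position(); print(arm.movel([p[0],p[1],p[2]-.0012],speed=.005,force_limit=4)); arm.sleep(1.0)
print(arm.current_position(),arm.current_force(),arm.current_grasp_force(),arm.current_t())
```

```text
True
[ 0.53320056 -0.05911471  0.10041269] [-2.04974691  1.40512118  5.92400982] 59.432780742645264 25.0833
```

View pics/v5.png

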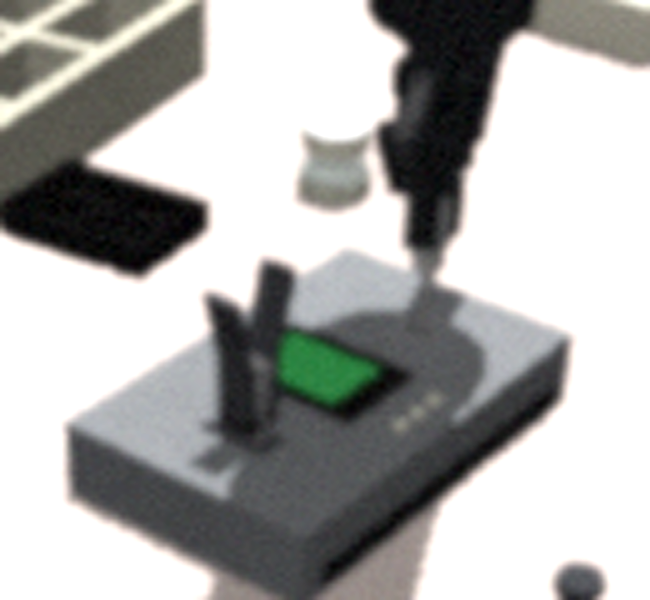

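The clip is still upright on the blade in the side view, at (245,350). The stylus tip is nominally about 20.6 mm below the mouth, on the firm stop at about 6.8 N, so the button is fully down. I'm handing in.

```bash
python3 -c "
from workcell import hand_in
print(hand_in())"
```

```text
the job is handed in; nothing more can be done
None
```

I handed the job in at about 25 s on the robot's clock: the clip is on the terminal blade and let go, and the held stylus is pressing the button to its stop with about 6.8 N; no verdict came back, and neither the button's travel nor the bystanders' positions were measured directly.

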